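# Back the ratchet board holder off one notch

### The arm

A 7-joint arm with a two-finger parallel gripper is mounted at the origin on the work surface. World frame = base frame: x ahead of the robot, y to its left, z up, the work surface at z = 0. Lengths are in m, angles in rad, forces in N, time in s.
With the tool pointing down it reaches from about 0.425 to 0.925 m from the base axis. Payload 6.8 kg.
Tool frame: the origin (TCP) lies between the finger pads; the fingertips stand 19 mm ahead of it and the grasp point (between the pads) is the TCP; z points along the fingers, y is the line along which they close (so a half turn about z gives the same grasp; the last joint's range is limited). The gripper opens to 88 mm and grips with 3 to 60 N. Pads are 20 mm wide; open, the fingers measure 115 mm over their backs; the gripper's body (75 mm by 178 mm) begins 61 mm behind the grasp point.
Start: joints at [-1.339, 0.477, 0.022, 1.555, -0.011, 1.109, -0.083], TCP at [0.225, 0.636, 0.242] pointing down, gripper open.
Joint ranges: [-2.96, 2.96], [-0.34, 2.1], [-1.41, 1.46], [0.24, 2.44], [-1.37, 4.51], [0.17, 1.92], [-2.96, 2.96]. Speed limits (rad/s): [2.39, 2.39, 3.14, 3.14, 3.14, 3.14, 3.14].

### API

Orientations are given as a unit quaternion [x, y, z, w].
In Python, from plant import manip gives the robot as it stands. The module is installed in compiled form; this text tells all that it offers.
- The arm moves only by the shell command python3 -m crank 'ROWS' [OPENING] [FORCE]. ROWS is JSON, a list of rows, each a list of 6 numbers: the shift along the tool's x, y, z in m, then the turn, a rotation vector about the tool's x, y, z in degrees. In form: [[x, y, z, wx, wy, wz], ...]. A call has 1 to 20 rows; each row is the pose to reach, as a shift and turn from the pose commanded when the call began, along the tool's axes at that moment; what a row does not reach only later rows make up. A row lasts 1/12 s, in which the tool goes at most 41.7 mm and 7.16 degrees, less where a joint would pass 70% of its speed; a pose out of reach is approached as far as the arm can. A call with a gripper value outside its range is refused whole. OPENING is the opening in per cent of the stroke, from 0 (shut) to 100 (fully open), set as the call begins (- or left out, the last holds). The fingers move at their own pace and stop on an object; FORCE is the grip in N (left out, the last holds). Time passes only in rows, so rows that repeat a pose let the fingers close. It gives the time, the measured TCP pose, the force, the opening and the grip force at its end, in the units of the state.
- manip.sense(): the state, without advancing time (a new reading comes with each control period).
- manip.get_image(name): name is "side" or "top" or "wrist"; returns a dict with "color" (480x640x3 uint8, red, green, blue), "depth" (480x640 float32, m along the optical axis (not along the pixel's ray), 0 where there is no reading), "K" (3x3 intrinsics, pixels), "distortion" ([k1, k2, p1, p2, k3] as OpenCV has them; the pictures are not rectified), "T" (4x4, takes a point from camera to world coordinates). Camera axes: x right, y down, z forward; pixel columns grow to the right and rows downward; lengths in m; the calibration is good to about 2 mm. A picture is of the moment at which its call begins.
- manip.close_job(): hands the job in; it is judged then, once.
The state is a dict: "clock": time; "joints": joint angles; "joint_vel": joint speeds; "joint_efforts": joint torques, N m; "position": TCP position; "ee_rot": TCP orientation; "contact_force": force on the tool from outside, world axes, zero at the start; "torque": the same for the moment, N m; "width": opening from 0.0 (shut) to 1.0 (fully open); "grip_force": force on a finger pad.
Only numpy, scipy, OpenCV 4.12 (cv2) and the standard library are available. Lean on these libraries where they do the work, as an engineer would, in place of code of your own. Each camera call takes 0.05 s, during which the arm holds its last target. There are 200 camera calls.

### The job

The circuit board in the bench's ratchet holder has been tilted one notch too far. With a closed fingertip only, lift the red ball-ended pawl off the toothed wheel and tip it over so that it rests back, push the wheel's top peg towards the pawl's side so that the wheel turns back just one notch and the board lies level, then tip the pawl back over so that its nose drops fully in between the teeth. Push gently, do not pinch or pick up anything, and leave the other things on the bench where they are.

Things in the scene. Friction and masses are not known exactly. Their poses are not given: they have to be found in the camera images.
- holder: Board holder bolted to the bench: grey base 250 x 200 x 12 mm, aluminium uprights up to 145 mm high behind the wheel. Origin: on the bench under the middle of the ratchet wheel. Its x runs along the axle, from the board out through the wheel to the pegs; y points from the axle to the pawl's pivot; z up. 'Holder frame' below means this frame, mm.
- hub (a point): Centre of the steel ratchet wheel, on the axle, 120 mm above the bench. Disc 12 mm thick (x -6 to +6 in the holder frame), 136 mm across its 12 saw teeth (top at z = 188), one every 30 degrees, 12 mm high. Uprights end at x = -17. In front of the wheel (x above 6) are only four pegs and an axle nut 28 mm across, 12 mm long.
- board (a point): Centre of the 134 x 94 mm blue circuit board in its cradle, 111 mm behind the wheel on the axle; its z axis is the board's normal. It turns with the wheel: tilted about 30 degrees at the start (+y edge high), level after one notch back. It reaches no higher than z = 180.
- wheel (a joint): Ratchet wheel angle, rad. About 0 at the start (free play about 0.08 either way with the pawl in); grows as it turns BACK: its top moves to the holder's +y, the pawl's side. One notch back is 0.524, board level, with the same play. Friction holds it where it is left (2.5 N at a peg). With the pawl in it cannot turn back and must not be forced.
- pawl (a joint): Red pawl's angle, rad: 0 = nose fully down between the teeth; grows as the nose lifts and the pawl tips to the holder's +y; stop at 1.05. Over the centre at about 0.55: below that it falls on to the wheel, above it falls outwards and rests at 1.05. With the nose on top of a tooth it reads about 0.2. About 80 g; under 1 N tips it.
- pawl_pivot (a point): Pivot of the pawl, an axis along the holder's x, in the wheel's plane, at y = 85, z = 124 in the holder frame. From it rise a short nose arm and a straight thumb arm, 9 mm thick and 10 mm wide (along x), that carries the ball knob. The upright behind it is 136 mm high.
- thumb (a point): Centre of the red ball knob, 26 mm across, at the end of the pawl's thumb arm, in the wheel's plane (x = 0 in the holder frame), 114 mm from the pivot. Pawl in: about y = 32, z = 225, above the wheel; pawl tipped out: about y = 146, z = 220; half way it rises to z = 238. Push it along y with the tip of the finger, about 15 to 30 mm deep beside it, then go clear.
- top_peg (a point): Middle of the wheel's uppermost peg: brass rod 12 mm thick, 50 mm long, yellow cap, along x from the wheel's face (x = 6) to x = 56 in the holder frame, 58 mm from the axle; three more stand 90 degrees apart. At the start about 20 mm to the -y side of the wheel's top (z = 174); one notch back about 10 mm to the +y side (z = 177).
- spool: Blue solder spool, 56 mm across, 50 mm high, loose, near the holder; leave alone. Origin: centre of its underside.
- flux_jar: Orange flux jar, 52 mm across, 46 mm high, loose, near the holder; leave alone. Origin: centre of its underside.
- screwdriver: Screwdriver with a yellow handle lying beside the holder, loose; leave alone. Origin: on the bench below it.
- tape_roll: Roll of black tape, 68 mm across, 20 mm high, loose, beside the holder; leave alone. Origin: centre of its underside.
- multimeter: Orange multimeter lying on its back, 150 x 75 x 41 mm, loose, on the right side of the bench; leave alone. Origin: centre of its underside.
- parts_tray: White four-part tray of components, 160 x 110 x 35 mm, loose, on the left side of the bench; leave alone. Origin: centre of its underside.

How it is judged:
On the way, in this order (a step that is already met when the one before it is completed fails the run):
1. the pawl is lifted clear of the teeth (value of joint pawl above 0.35 rad), for 0.1 s.
2. the wheel is pushed back while the pawl is up (value of joint pawl above 0.3 rad and value of joint wheel above 0.2 rad), for 0.1 s.
At the end, for the whole second after the job is handed in: The wheel rests one notch (0.524 rad, within 0.11) back from the start position, with the pawl's nose fully down between the teeth (pawl angle below 0.07 rad) and both at rest (value of joint wheel between 0.414 and 0.634 rad and value of joint pawl below 0.07 rad and velocity of joint wheel between -0.05 and 0.05 rad/s and velocity of joint pawl between -0.1 and 0.1 rad/s); the robot touches nothing.
It fails at once if the wheel is turned back nearly two notches (value of joint wheel above 0.9 rad).
It fails at once if the wheel is turned forward about a notch (value of joint wheel below -0.45 rad).
It fails at once if the pawl is pinched or forced (over 30 N) (contact force between the fingers and pawl above 30 N).
It fails at once if the wheel or a peg is pinched or forced (over 30 N) (contact force between the fingers and wheel above 30 N).
It fails at once if another thing on the bench is moved or lifted by more than 20 mm (distance of any of spool, flux_jar, screwdriver, tape_roll, multimeter, parts_tray from where it was at the start of the episode above 0.02 m).
It also fails if it takes over 69 s, if anything falls off the work surface, if the arm or the gripper's body presses on something with over 40 N, if the wrist force passes 120 N, or if a joint passes its speed limit or range.

## Working session

There is one attempt and no reset: what is moved stays moved. The work goes in short steps, Python scripts to look and compute and a shell command to move; the robot and the scene stay as the last step left them, time stands still between calls to the robot, and variables do not carry over. Pictures are saved under pics/ and viewed, at most 10 in all, crops included, and the job is handed in when it is done.

```bash
mkdir -p pics; cat > h.py <<'E'
import numpy as np, cv2
from plant import manip
from scipy.spatial.transform import Rotation as R
def grab(n,f):
    im=manip.get_image(n); cv2.imwrite('pics/'+f+'.png',im['color'][:,:,::-1]); np.savez('pics/'+f+'.npz',**{k:np.array(v) for k,v in im.items()}); return im
def pt(f,u,v,r=1):
    im=np.load('pics/'+f+'.npz'); d=im['depth'][v-r:v+r+1,u-r:u+r+1]; d=np.median(d[d>0])
    p=cv2.undistortPoints(np.array([[[u,v]]],float),im['K'],im['distortion'])[0,0]
    return (im['T']@[p[0]*d,p[1]*d,d,1])[:3]
E
python3 - <<'E'
from h import *
s=manip.sense(); print(s)
for n in('top','side'):
    im=grab(n,n+'0'); print(n,im['T'].round(3).tolist())
E
```

```text
{'clock': 0.0, 'joints': array([-1.33907657,  0.47777663,  0.02231166,  1.55642307, -0.01145131,
        1.10928795, -0.08312948]), 'joint_vel': array([-0.00061366,  0.00096565,  0.00114899, -0.00095285,  0.00071581,
       -0.00122291,  0.00096016]), 'joint_efforts': array([ 2.96184071e-04, -5.82853174e+01,  1.53439041e+00, -2.72610140e+01,
       -5.44532121e-02,  1.68438727e-02,  1.48567678e-04]), 'position': array([0.22481215, 0.63587501, 0.24070889]), 'ee_rot': array([ 1.69074203e-01,  9.85602929e-01, -8.80825920e-04, -6.95181558e-05]), 'contact_force': array([-0.47084598, -0.13525005,  0.2123169 ]), 'torque': array([0.0289333 , 0.01576733, 0.04078431]), 'grip_force': 0.0, 'width': 0.996436218188285}
top [[-0.023, -0.996, 0.086, 0.444], [-1.0, 0.024, 0.012, 0.012], [-0.014, -0.086, -0.996, 1.812], [0.0, 0.0, 0.0, 1.0]]
side [[0.836, -0.316, 0.449, -0.043], [-0.549, -0.455, 0.701, -0.932], [-0.017, -0.833, -0.554, 0.885], [0.0, 0.0, 0.0, 1.0]]
```

View pics/top0.png

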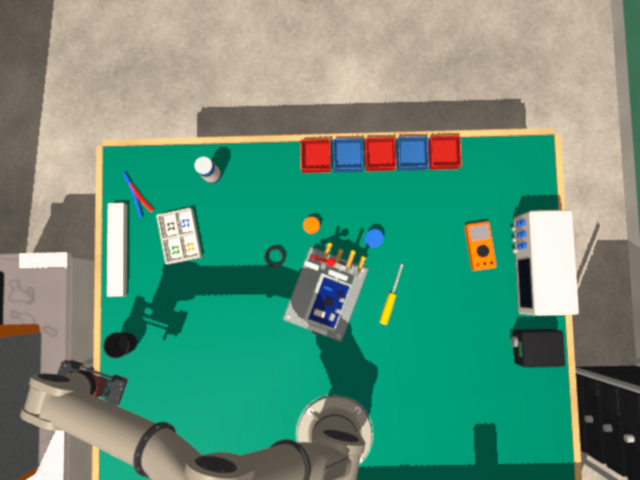

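View pics/side0.png

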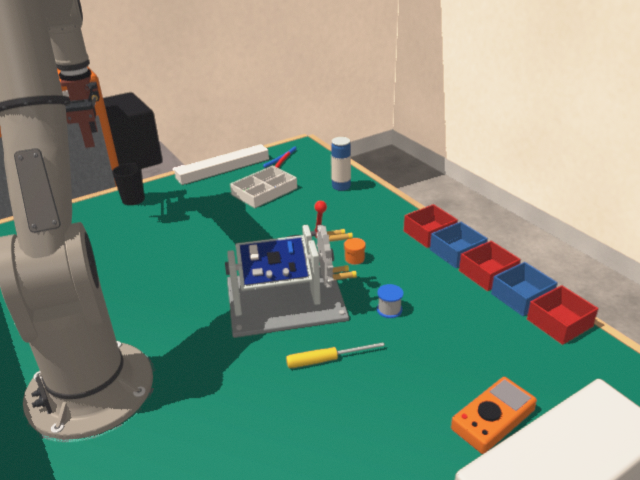

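The top view shows the holder around (330,290), with its pegs facing away from the robot at about (328-362,250) and the red ball near (331,262). In the side view the ball is at (320,206). I'll enlarge both.

```bash
python3 - <<'E'
import cv2,numpy as np
a=cv2.imread('pics/top0.png')[225:345,275:395]; b=cv2.imread('pics/side0.png')[190:340,220:370]
cv2.imwrite('pics/c0.png',np.hstack([cv2.resize(x,(400,400),interpolation=cv2.INTER_CUBIC) for x in (a,b)]))
E
```

```text
(no output)
```

View pics/c0.png

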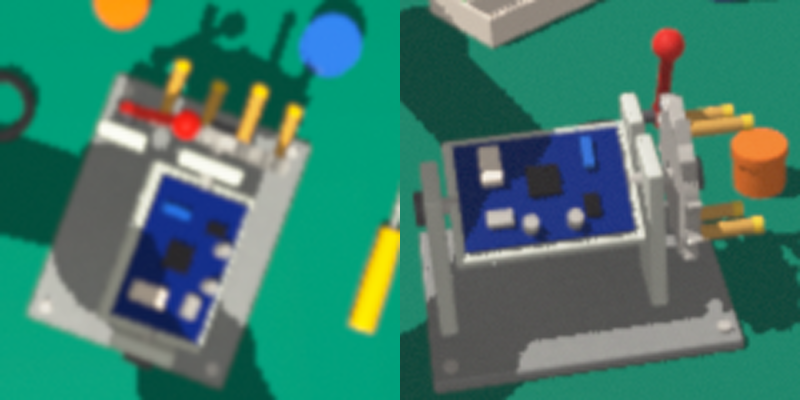

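The crop shows the pawl's pivot end on the left at top pixel (311.6,257.4) and the ball at (330.8,262.5). Peg caps are at (329,245), (353,251) and (363,258). So holder +y is image left, roughly world +y, and the pegs point away from the robot.

```bash
python3 - <<'E'
from h import *
P=lambda u,v:(275+u/3.333,225+v/3.333)
f='top0'; im=np.load('pics/top0.npz')
def at(uv,z):
    p=cv2.undistortPoints(np.array([[uv]],float),im['K'],im['distortion'])[0,0]
    o=im['T'][:3,3]; d=im['T'][:3,:3]@[p[0],p[1],1]; return (o+d*(z-o[2])/d[2])
c=[at(P(*q),.012) for q in((122,75),(310,148),(222,388),(30,315))]
print(np.round(c,4).tolist(),[np.linalg.norm(c[i]-c[i-1]).round(3) for i in range(4)])
ex=(c[0]-c[3]+c[1]-c[2]);ey=(c[0]-c[1]+c[3]-c[2]); print('yaw x',np.degrees(np.arctan2(ex[1],ex[0])),'y',np.degrees(np.arctan2(ey[1],ey[0]))-90)
for n,q in dict(ball=(186,125),capTop=(260,90),capLeft=(181,66),capR=(293,113),jar=(120,5),spool=(331,45)).items():
    u,v=P(*q); print(n,pt(f,int(round(u)),int(round(v))).round(4))
for g in('top0','side0'):
    m=np.load('pics/%s.npz'%g); K=m['color'].astype(int); mk=(K[...,0]>140)&(K[...,1]<60)&(K[...,2]<60)
    v,u=np.nonzero(mk); 
    w=(abs(u-(331 if g=='top0' else 320))<12)&(abs(v-(262 if g=='top0' else 206))<12)
    pp=np.array([pt(g,a,b,0) for a,b in zip(u[w],v[w]) if m['depth'][b,a]>0]); pp=pp[pp[:,2]>.19]
    o=m['T'][:3,3]; print(g,len(pp),pp.mean(0).round(4),pp.min(0).round(3),pp.max(0).round(3),'cam dir',((pp.mean(0)-o)/np.linalg.norm(pp.mean(0)-o)).round(3))
    b=pp[pp[:,2]>.205]; k=np.linalg.lstsq(np.c_[2*b,np.ones(len(b))],(b**2).sum(1),rcond=None)[0]; print('sphere fit',k[:3],np.sqrt(k[3]+(k[:3]**2).sum()))
ball=at(P(186,125),.225); print('ball at z .225',ball, 'pivot end z~.124',at(P(122,108),.13))
E
```

```text
[[0.5904, 0.0592, 0.012], [0.5152, -0.1211, 0.012], [0.2876, -0.0299, 0.012], [0.3611, 0.1527, 0.012]] [np.float64(0.248), np.float64(0.195), np.float64(0.245), np.float64(0.197)]
yaw x -22.014407106900553 y -22.27705787311733
ball [ 0.5269 -0.0006  0.237 ]
capTop [ 0.5604 -0.0662  0.1831]
capLeft [0.5861 0.0033 0.1423]
capR [ 0.5435 -0.0997  0.1078]
jar [0.6535 0.0588 0.044 ]
spool [ 0.6096 -0.1402  0.0498]
top0 53 [0.5323 0.0027 0.2287] [ 0.521 -0.009  0.191] [0.542 0.019 0.244] cam dir [ 0.056 -0.006 -0.998]
sphere fit [0.5321214  0.00067923 0.22520915] 0.012534810246127306
side0 53 [ 0.5283 -0.0093  0.2302] [ 0.52  -0.017  0.221] [ 0.539 -0.001  0.239] cam dir [ 0.45   0.728 -0.517]
sphere fit [ 0.52952188 -0.00686051  0.22953085] 0.008183333809606914
ball at z .225 [ 5.28925318e-01 -2.00029803e-04  2.25000000e-01] pivot end z~.124 [0.55081307 0.05670346 0.13      ]
```

```bash
cat >> h.py <<'E'
hub=np.array([.5190,-.0305,0]); a=np.radians(-22.1)
H=np.array([[np.cos(a),-np.sin(a),0],[np.sin(a),np.cos(a),0],[0,0,1]])
def hp(p): return H.T@(np.array(p)-hub)*1000
def st():
    s=manip.sense(); print('t',round(s['clock'],2),'TCP holder',hp(s['position']).round(1),'F holder',(H.T@s['contact_force']).round(1),'w',round(s['width'],3)); return s
def shift(x,y,z):  # holder target mm -> tool shift and turn
    s=manip.sense(); r=R.from_quat(s['ee_rot']); t=hub+H@np.array([x,y,z])/1000
    D=R.from_matrix(H@np.array([[-1,0,0],[0,1,0],[0,0,-1]]).astype(float))
    print('shift',r.inv().apply(t-s['position']).round(4),'turn',(r.inv()*D).as_rotvec(degrees=True).round(2))
E
python3 - <<'E'
from h import *
st(); shift(0,-35,350)
E
```

```text
t 0.1 TCP holder [-523.3  506.8  240.8] F holder [ 0.2 -0.3  0.1] w 0.993
shift [-0.4979 -0.5654 -0.1082] turn [-0.09  0.01  2.63]
```

```bash
python3 -m crank '[[0,0,-0.04,0,0,0],[0,0,-0.08,0,0,0],[0,0,-0.108,0,0,0],[-0.03,-0.03,-0.108,0,0,2.6],[-0.06,-0.06,-0.108,0,0,2.6],[-0.09,-0.09,-0.108,0,0,2.6],[-0.12,-0.125,-0.108,0,0,2.6],[-0.15,-0.16,-0.108,0,0,2.6],[-0.18,-0.195,-0.108,0,0,2.6],[-0.21,-0.23,-0.108,0,0,2.6],[-0.24,-0.265,-0.108,0,0,2.6],[-0.27,-0.3,-0.108,0,0,2.6],[-0.3,-0.335,-0.108,0,0,2.6],[-0.33,-0.37,-0.108,0,0,2.6],[-0.36,-0.405,-0.108,0,0,2.6],[-0.39,-0.44,-0.108,0,0,2.6],[-0.42,-0.475,-0.108,0,0,2.6],[-0.45,-0.51,-0.108,0,0,2.6],[-0.475,-0.54,-0.108,0,0,2.6],[-0.498,-0.565,-0.108,0,0,2.6]]' 0 10; python3 -m crank '[[0,0,0,0,0,0],[0,0,0,0,0,0],[0,0,0,0,0,0]]'; python3 - <<'E'
from h import *
st(); shift(0,-25,236)
a=grab('wrist','w1')
E
```

```text
clock: 1.77
position: [0.4894, -0.0225, 0.3497]
ee_rot: [0.191, 0.982, 0.0, 0.0]
contact_force: [0.6, 0.8, -0.2]
width: 0.01
grip_force: 0.0
clock: 2.02
position: [0.4891, -0.0198, 0.3493]
ee_rot: [0.191, 0.982, 0.0, -0.001]
contact_force: [0.6, -0.7, -0.6]
width: 0.007
grip_force: 0.0
t 2.02 TCP holder [-31.7  -1.4 349.3] F holder [ 0.8 -0.4 -0.6] w 0.007
shift [-0.0318 -0.0236  0.1132] turn [-0.01 -0.06  0.03]
```

View pics/w1.png

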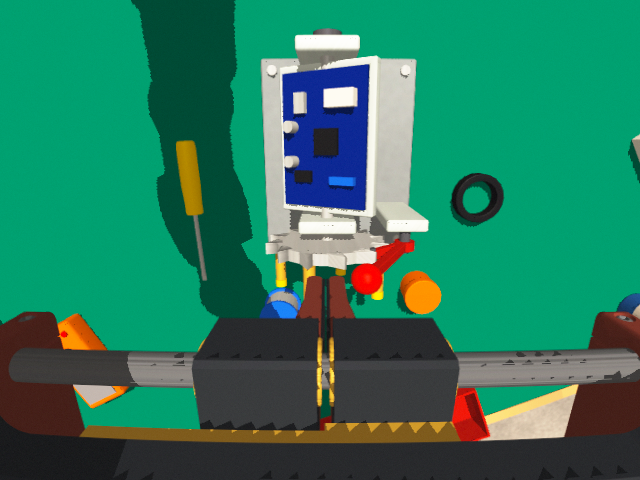

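The wrist view shows the holder square in frame. The ball is at (367,279), the wheel along row ~250, the pawl runs up to (405,245), and the closed fingertips are at about (325,285). I'll measure the ball from here.

```bash
python3 - <<'E'
from h import *
m=np.load('pics/w1.npz'); C=m['color'].astype(int); mk=(C[...,0]>110)&(C[...,1]<50)&(C[...,2]<50)
v,u=np.nonzero(mk); w=((u-367)**2+(v-279)**2<17**2)
b=np.array([pt('w1',x,y,0) for x,y in zip(u[w],v[w]) if m['depth'][y,x]>0]); b=b[b[:,2]>.21]
k=np.linalg.lstsq(np.c_[2*b,np.ones(len(b))],(b**2).sum(1),rcond=None)[0]; print(len(b),'ball',hp(k[:3]).round(1),np.sqrt(k[3]+(k[:3]**2).sum()))
for n,q in dict(pivot=(407,247),nutplane=(325,252),upr=(400,220),cap=(377,294),peg=(309,267)).items(): print(n,hp(pt('w1',*q)).round(1))
E
```

```text
745 ball [  0.   31.8 224.2] 0.012818992142007643
pivot [ -0.8  85.5 134.3]
nutplane [ -6.   -2.6 168.9]
upr [-30.4  76.3 134.2]
cap [ 49.9  53.9 143. ]
peg [  4.  -17.6 184.3]
```

```bash
python3 -m crank '[[-0.015,-0.012,0,0,0,0],[-0.032,-0.024,0.01,0,0,0],[-0.032,-0.024,0.035,0,0,0],[-0.032,-0.024,0.06,0,0,0],[-0.032,-0.024,0.085,0,0,0],[-0.032,-0.024,0.1,0,0,0],[-0.032,-0.024,0.111,0,0,0],[-0.032,-0.024,0.111,0,0,0],[-0.032,-0.024,0.111,0,0,0],[-0.032,-0.024,0.111,0,0,0]]'; python3 - <<'E'
from h import *
st(); shift(0,95-26.5,238)
E
```

```text
clock: 2.9
position: [0.5108, -0.0541, 0.2397]
ee_rot: [0.191, 0.982, 0.0, 0.001]
contact_force: [0.2, -0.4, -0.1]
width: 0.004
grip_force: 0.0
t 2.9 TCP holder [  1.3 -25.  239.7] F holder [ 0.3 -0.3 -0.1] w 0.004
shift [0.0012 0.0935 0.0017] turn [0.05 0.08 0.08]
```

```bash
python3 -m crank '[[0,0.008,0,0,0,0],[0,0.016,0,0,0,0],[0,0.022,0,0,0,0],[0,0.026,0,0,0,0],[0,0.03,0,0,0,0],[0,0.034,0,0,0,0],[0,0.038,0,0,0,0],[0,0.042,0,0,0,0],[0,0.046,0,0,0,0],[0,0.05,0,0,0,0],[0,0.054,0,0,0,0],[0,0.058,0,0,0,0],[0,0.063,0,0,0,0],[0,0.068,0,0,0,0],[0,0.073,0,0,0,0],[0,0.078,0,0,0,0],[0,0.083,0,0,0,0],[0,0.088,0,0,0,0],[0,0.092,0,0,0,0],[0,0.096,0,0,0,0]]'; python3 -m crank '[[0,0,0,0,0,0],[0,0,0,0,0,0],[0,0,0,0,0,0],[0,0,0,0,0,0],[0,0,0,0,0,0],[0,0,0,0,0,0]]'; python3 - <<'E'
from h import *
st()
grab('wrist','w2')
m=np.load('pics/w2.npz'); C=m['color'].astype(int); mk=(C[...,0]>110)&(C[...,1]<50)&(C[...,2]<50)
q=np.array([hp(pt('w2',x,y,0)) for y,x in zip(*np.nonzero(mk)) if m['depth'][y,x]>0]); q=q[(abs(q[:,0])<30)&(q[:,1]>0)&(q[:,1]<180)&(q[:,2]>120)]
print(len(q),q.min(0),q.max(0))
E
```

```text
clock: 4.57
position: [0.5463, 0.0348, 0.2386]
ee_rot: [0.191, 0.982, -0.0, -0.0]
contact_force: [0.9, -0.7, 0.2]
width: 0.005
grip_force: 0.0
clock: 5.07
position: [0.5461, 0.0341, 0.2387]
ee_rot: [0.192, 0.981, 0.0, 0.0]
contact_force: [0.3, 0.9, 0.5]
width: 0.005
grip_force: 0.0
t 5.07 TCP holder [  0.8  70.1 238.7] F holder [-0.1  0.9  0.5] w 0.005
3300 [-21.16811134  58.64581057 121.22029584] [  5.05838595 120.23009925 331.36145262]
```

View pics/w2.png

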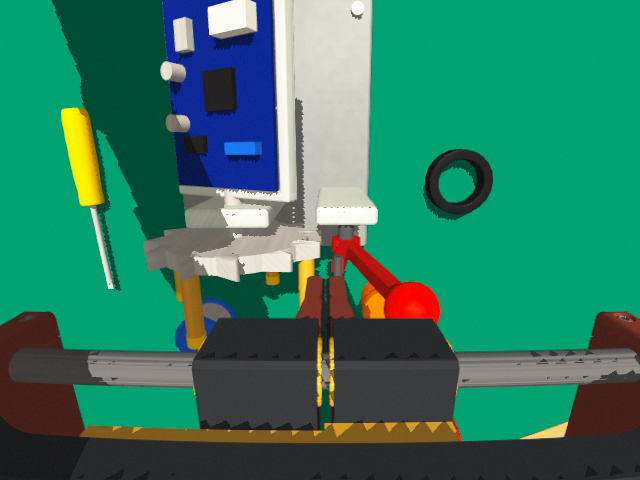

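The pawl is tipped out, with the ball at (412,310) clear to the right of the fingers. Next I go up and over to the peg's -y side.

```bash
python3 - <<'E'
from h import *
m=np.load('pics/w2.npz'); C=m['color'].astype(int); mk=(C[...,0]>110)&(C[...,1]<50)&(C[...,2]<50)
v,u=np.nonzero(mk); w=((u-412)**2+(v-310)**2<24**2)
b=np.array([pt('w2',x,y,0) for x,y in zip(u[w],v[w]) if m['depth'][y,x]>0]); b=b[b[:,2]>.2]
k=np.linalg.lstsq(np.c_[2*b,np.ones(len(b))],(b**2).sum(1),rcond=None)[0]; print('ball',hp(k[:3]).round(1))
shift(38,-55,179)
E
python3 -m crank '[[0,-0.005,-0.015,0,0,0],[0,-0.01,-0.035,0,0,0],[0,-0.015,-0.055,0,0,0],[-0.005,-0.03,-0.06,0,0,0],[-0.015,-0.055,-0.06,0,0,0],[-0.025,-0.08,-0.06,0,0,0],[-0.035,-0.105,-0.06,0,0,0],[-0.037,-0.12,-0.06,0,0,0],[-0.037,-0.125,-0.06,0,0,0],[-0.037,-0.125,-0.06,0,0,0],[-0.037,-0.125,-0.06,0,0,0]]'; python3 - <<'E'
from h import *
st();shift(38,-55,179)
E
```

```text
ball [-24.7 101.  270.4]
shift [-0.0372 -0.1252  0.0597] turn [ 0.   -0.    0.01]
clock: 6.03
position: [0.5336, -0.0944, 0.2986]
ee_rot: [0.191, 0.982, 0.0, -0.0]
contact_force: [-0.1, 0.2, 0.4]
width: 0.004
grip_force: 0.0
t 6.03 TCP holder [ 37.6 -53.7 298.6] F holder [-0.2  0.2  0.4] w 0.004
shift [-0.0005 -0.0014  0.1196] turn [ 0.04 -0.02  0.06]
```

```bash
cat >> h.py <<'E'
def ball(f):
    m=np.load('pics/'+f+'.npz'); C=m['color'].astype(int); v,u=np.nonzero((C[...,0]>170)&(C[...,1]<40)&(C[...,2]<40)&(m['depth']>0))
    b=np.array([pt(f,x,y,0) for x,y in zip(u,v)]); q=np.array([hp(x) for x in b]); q=q[(abs(q[:,0])<16)&(q[:,1]>0)&(q[:,1]<175)&(q[:,2]>195)&(q[:,2]<255)]
    print('ball pts',len(q),q.min(0).round(1),q.max(0).round(1))
def caps(f):
    m=np.load('pics/'+f+'.npz'); C=m['color'].astype(int); v,u=np.nonzero((C[...,0]>150)&(C[...,1]>110)&(C[...,2]<90)&(m['depth']>0))
    q=np.array([hp(pt(f,x,y,0)) for x,y in zip(u,v)]); q=q[(q[:,0]>10)&(q[:,0]<60)&(abs(q[:,1])<75)]
    t=q[(q[:,2]>150)&(q[:,2]<190)]; print('top peg pts',len(t),t.min(0).round(1),t.max(0).round(1),'med',np.median(t,0).round(1))
E
python3 - <<'E'
from h import *
for n in('side','top','wrist'):
    grab(n,n+'3')
    for g in(ball,caps):
        try: g(n+'3')
        except Exception as e: print(n,e)
E
python3 -m crank '[[0,-0.001,0.03,0,0,0],[0,-0.001,0.06,0,0,0],[0,-0.001,0.085,0,0,0],[0,-0.001,0.105,0,0,0],[0,-0.001,0.118,0,0,0],[0,-0.001,0.119,0,0,0],[0,-0.001,0.119,0,0,0]]'
```

```text
side too many indices for array: array is 1-dimensional, but 2 were indexed
top peg pts 100 [ 11.2 -29.7 170.9] [ 58.5 -12.7 185.6] med [ 34.2 -21.4 180.2]
ball pts 19 [ -6.2 134.8 223.2] [  7.5 153.9 237.3]
top peg pts 15 [ 10.  -22.7 152.2] [ 42.   57.  184.9] med [ 15.6 -16.1 180.2]
ball pts 1331 [-12.6 123.4 195.1] [ 10.7 151.8 233.5]
top peg pts 861 [ 10.1 -24.3 172.1] [ 55.9 -12.3 182.9] med [ 32.9 -18.8 179.9]
clock: 6.77
position: [0.533, -0.0954, 0.1792]
ee_rot: [0.191, 0.982, -0.0, -0.001]
contact_force: [0.6, -0.2, 1.2]
width: 0.008
grip_force: 0.0
```

```bash
python3 -m crank '[[0,0.004,0,0,0,0],[0,0.008,0,0,0,0],[0,0.011,0,0,0,0],[0,0.014,0,0,0,0],[0,0.016,0,0,0,0],[0,0.018,0,0,0,0],[0,0.02,0,0,0,0],[0,0.022,0,0,0,0],[0,0.024,0,0,0,0],[0,0.026,0,0,0,0],[0,0.028,0,0,0,0],[0,0.03,0,0,0,0],[0,0.032,0,0,0,0],[0,0.034,0,0,0,0],[0,0.036,0,0,0,0],[0,0.038,0,0,0,0],[0,0.04,0,0,0,0],[0,0.042,0,0,0,0],[0,0.042,0,0,0,0],[0,0.042,0,0,0,0]]'; python3 - <<'E'
from h import *
st(); 
for n in('side','wrist'):
    grab(n,n+'4'); caps(n+'4')
E
```

```text
clock: 8.43
position: [0.549, -0.0565, 0.1794]
ee_rot: [0.191, 0.982, 0.0, -0.0]
contact_force: [1.1, -0.0, -0.6]
width: 0.004
grip_force: 0.1
t 8.43 TCP holder [ 37.6 -12.8 179.4] F holder [ 1.   0.4 -0.6] w 0.004Traceback (most recent call last):
  File "<stdin>", line 4, in <module>
  File "h.py", line 26, in caps
    t=q[(q[:,2]>150)&(q[:,2]<190)]; print('top peg pts',len(t),t.min(0).round(1),t.max(0).round(1),'med',np.median(t,0).round(1))
                                                               ~~~~~^^^
    return umr_minimum(a, axis, None, out, keepdims, initial, where)
ValueError: zero-size array to reduction operation minimum which has no identity
```

```bash
python3 - <<'E'
from h import *
grab('wrist','wrist4')
try: caps('wrist4')
except Exception as e: print(e)
# board tilt from points of blue board
m=np.load('pics/wrist4.npz'); C=m['color'].astype(int); v,u=np.nonzero((C[...,2]>90)&(C[...,0]<40)&(C[...,1]<60)&(m['depth']>0))
q=np.array([hp(pt('wrist4',x,y,0)) for x,y in zip(u[::5],v[::5])]); q=q[(q[:,0]<-40)&(q[:,0]>-180)&(abs(q[:,1])<70)&(q[:,2]>60)]
k=np.polyfit(q[:,1],q[:,2],1); print(len(q),'tilt',np.arctan(k[0]))
E
```

```text
top peg pts 410 [ 10.1  -4.1 178.5] [ 37.8   7.3 187.9] med [ 31.7   3.1 183. ]
239 tilt 0.14564900984664297
```

View pics/wrist4.png

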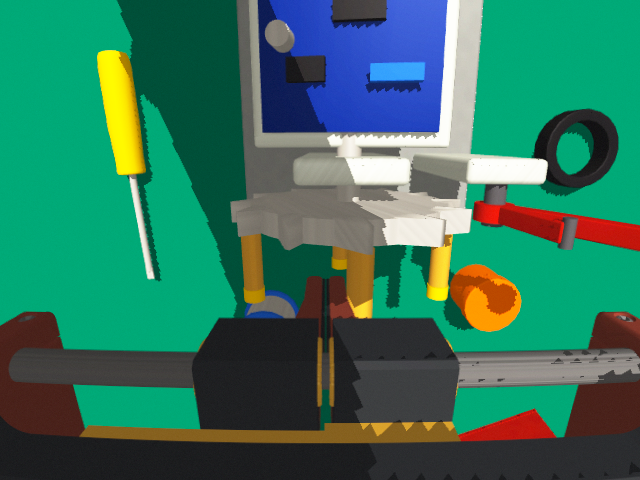

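The peg is being pushed and the board is nearly level, with about 0.146 rad left, or roughly 8.4 mm at the peg.

```bash
cat >> h.py <<'E'
def tilt(f):
    m=np.load('pics/'+f+'.npz'); C=m['color'].astype(int); v,u=np.nonzero((C[...,2]>90)&(C[...,0]<40)&(C[...,1]<60)&(m['depth']>0))
    q=np.array([hp(pt(f,x,y,0)) for x,y in zip(u[::3],v[::3])]); q=q[(q[:,0]<-40)&(q[:,0]>-180)&(abs(q[:,1])<70)&(q[:,2]>60)]
    k=np.polyfit(q[:,1],q[:,2],1); print(f,len(q),'tilt',np.arctan(k[0]).round(3))
E
python3 -m crank '[[0,0.0015,0,0,0,0],[0,0.003,0,0,0,0],[0,0.0045,0,0,0,0],[0,0.006,0,0,0,0],[0,0.0075,0,0,0,0],[0,0.008,0,0,0,0],[0,0.008,0,0,0,0],[0,0.008,0,0,0,0]]'; python3 - <<'E'
from h import *
st(); grab('wrist','wrist5'); grab('side','side5'); caps('wrist5')
for f in('w1','wrist3','wrist4','wrist5','side3','side5'): tilt(f)
E
```

```text
clock: 9.2
position: [0.5518, -0.0497, 0.1794]
ee_rot: [0.191, 0.982, 0.0, -0.0]
contact_force: [-1.9, -1.8, -0.2]
width: 0.011
grip_force: 0.7
t 9.2 TCP holder [ 37.6  -5.4 179.4] F holder [-1.1 -2.4 -0.2] w 0.011
top peg pts 441 [ 10.3   4.3 178.9] [ 38.3  14.6 184. ] med [ 31.8  10.1 182.2]
w1 2779 tilt 0.485
wrist3 3545 tilt 0.485
wrist4 398 tilt 0.147
wrist5 1437 tilt 0.017
side3 498 tilt 0.476
side5 277 tilt 0.007
```

```bash
python3 -m crank '[[0,-0.01,0,0,0,0],[0,-0.025,0,0,0,0],[0,-0.03,-0.02,0,0,0],[0,-0.03,-0.05,0,0,0],[0,-0.03,-0.085,0,0,0],[0,-0.03,-0.115,0,0,0],[0,-0.02,-0.121,0,0,0],[0.01,0.01,-0.121,0,0,0],[0.02,0.04,-0.121,0,0,0],[0.03,0.07,-0.121,0,0,0],[0.037,0.1,-0.121,0,0,0],[0.037,0.13,-0.121,0,0,0],[0.037,0.16,-0.121,0,0,0],[0.037,0.185,-0.121,0,0,0],[0.037,0.195,-0.121,0,0,0],[0.037,0.195,-0.121,0,0,0],[0.037,0.195,-0.121,0,0,0],[0.037,0.195,-0.121,0,0,0]]'; python3 - <<'E'
from h import *
st(); shift(0,192,224); grab('side','side6'); tilt('side6'); grab('wrist','wrist6'); tilt('wrist6'); ball('wrist6')
E
```

```text
clock: 10.8
position: [0.5907, 0.1421, 0.3007]
ee_rot: [0.193, 0.981, -0.0, 0.0]
contact_force: [-0.7, -0.7, 0.2]
width: 0.003
grip_force: 0.0
t 10.8 TCP holder [  1.5 186.9 300.7] F holder [-0.4 -0.9  0.2] w 0.003
shift [0.0015 0.0051 0.0767] turn [-0.04  0.01 -0.13]
side6 166 tilt 0.01
wrist6 2363 tilt 0.011
ball pts 1164 [-13.5 124.8 195.2] [ 10.  158.5 233.2]
```

```bash
python3 -m crank '[[0.001,0.005,0.02,0,0,0],[0.001,0.005,0.04,0,0,0],[0.001,0.005,0.06,0,0,0],[0.001,0.005,0.072,0,0,0],[0.001,0.005,0.077,0,0,0],[0.001,0.005,0.077,0,0,0],[0.001,0.005,0.077,0,0,0]]'; python3 - <<'E'
from h import *
st(); shift(0,100,224)
E
```

```text
clock: 11.48
position: [0.5923, 0.1492, 0.2244]
ee_rot: [0.192, 0.981, 0.0, 0.0]
contact_force: [-0.5, -0.5, 0.7]
width: 0.007
grip_force: 0.0
t 11.48 TCP holder [  0.3 194.  224.4] F holder [-0.3 -0.6  0.7] w 0.007
shift [ 0.0003 -0.094   0.0004] turn [ 0.03  0.04 -0.02]
```

```bash
python3 -m crank '[[0,-0.007,0,0,0,0],[0,-0.014,0,0,0,0],[0,-0.018,0,0,0,0],[0,-0.022,0,0,0,0],[0,-0.026,0,0,0,0],[0,-0.03,0,0,0,0],[0,-0.034,0,0,0,0],[0,-0.038,0,0,0,0],[0,-0.043,0,0,0,0],[0,-0.048,0,0,0,0],[0,-0.053,0,0,0,0],[0,-0.058,0,0,0,0],[0,-0.063,0,0,0,0],[0,-0.068,0,0,0,0],[0,-0.073,0,0,0,0],[0,-0.078,0,0,0,0],[0,-0.083,0,0,0,0],[0,-0.087,0,0,0,0],[0,-0.091,0,0,0,0],[0,-0.094,0,0,0,0]]';  python3 -m crank '[[0,0,0,0,0,0],[0,0,0,0,0,0],[0,0.01,0,0,0,0],[0,0.025,0,0,0,0],[0,0.04,0,0,0,0],[0,0.04,-0.03,0,0,0],[0,0.04,-0.065,0,0,0],[0,0.04,-0.1,0,0,0],[0,0.04,-0.12,0,0,0],[0,0.04,-0.12,0,0,0],[0,0.04,-0.12,0,0,0],[0,0.04,-0.12,0,0,0]]'; python3 - <<'E'
from h import *
st(); grab('side','side7'); tilt('side7'); grab('wrist','wrist7'); tilt('wrist7'); ball('wrist7')
cv2.imwrite('pics/c7.png',np.hstack([cv2.imread('pics/wrist7.png')[:,0:480][:, :, :],cv2.resize(cv2.imread('pics/side7.png')[190:340,260:360],(320,480))]))
E
```

```text
clock: 13.15
position: [0.5564, 0.062, 0.2237]
ee_rot: [0.192, 0.981, -0.0, -0.0]
contact_force: [0.6, 0.3, 0.0]
width: 0.007
grip_force: 0.0
clock: 14.15
position: [0.5713, 0.1011, 0.3426]
ee_rot: [0.191, 0.982, -0.0, -0.001]
contact_force: [-0.3, 1.2, -1.0]
width: 0.005
grip_force: 0.0
t 14.15 TCP holder [ -1.  141.6 342.6] F holder [-0.7  1.  -1. ] w 0.005
side7 267 tilt 0.008
wrist7 2760 tilt 0.012
ball pts 1014 [-13.1  21.1 195. ] [  9.7  52.4 238.6]
```

View pics/c7.png

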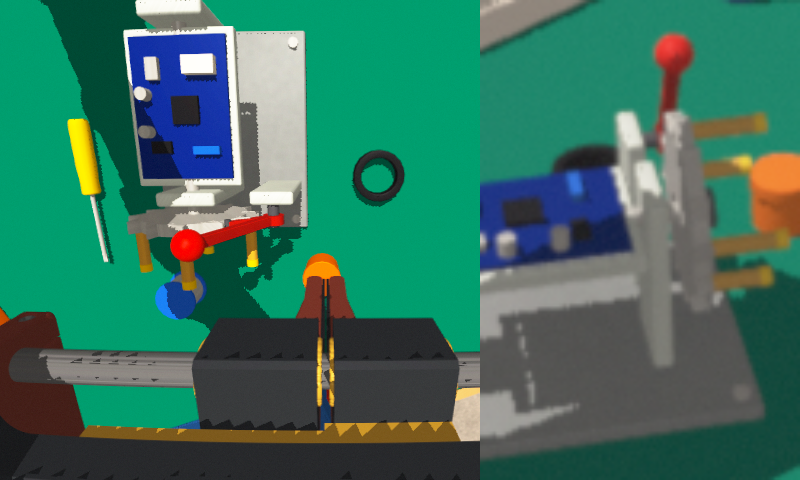

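The pawl is back over the wheel, with the ball at (187,245), and the board looks level. I'll check precisely that the nose is fully in: ball y ≈ 32 means in, ≈ 53 means on top of a tooth.

```bash
python3 - <<'E'
from h import *
def fit(f,u0,v0,r,zmin=.205):
    m=np.load('pics/'+f+'.npz'); C=m['color'].astype(int); v,u=np.nonzero((C[...,0]>110)&(C[...,1]<50)&(C[...,2]<50)&(m['depth']>0))
    w=(u-u0)**2+(v-v0)**2<r*r
    b=np.array([pt(f,x,y,0) for x,y in zip(u[w],v[w])]); b=b[(b[:,2]>zmin+.005)]
    k=np.linalg.lstsq(np.c_[2*b,np.ones(len(b))],(b**2).sum(1),rcond=None)[0]; c=hp(k[:3]); print(f,len(b),c.round(1),np.sqrt(k[3]+(k[:3]**2).sum()).round(4),'pawl',np.arctan2(c[1]-85,c[2]-124)+.483)
fit('w1',367,279,17); fit('wrist7',187,245,18)
fit('side0',320,206,8); fit('side7',320,206,8)
caps('wrist7')
E
```

```text
w1 745 [  0.   31.8 224.2] 0.0128 pawl -0.005284912564083699
wrist7 873 [ -0.3  31.7 224.3] 0.0128 pawl -0.005003529084451008
side0 44 [  1.6  25.3 227.2] 0.0085 pawl -0.04134399006378864
side7 46 [  1.5  28.  225.6] 0.0096 pawl -0.028401533825115233
top peg pts 98 [ 47.4   4.5 177.2] [ 55.5  15.6 184.6] med [ 51.1  11.1 182.5]
```

The pawl is fully in (same angle as at the start), the wheel is one notch back, and the arm is clear.

```bash
python3 -c "
from plant import manip
print(manip.close_job())"
```

```text
the job is handed in; nothing more can be done
None
```

The job is handed in (verdict not shown): by camera the wheel is one notch back, the board is level to about 0.01 rad, the pawl's nose is fully in, and the arm is clear; I did not measure whether the loose items stayed put.

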